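# Put the pot tampers back on the draining rack in order of size

### The arm

A 6-joint arm with a two-finger parallel gripper is mounted at the origin on the work surface; the furniture and walls round the work are solid. World frame = base frame: x ahead of the robot, y to its left, z up, the work surface at z = 0. Lengths are in m, angles in rad, forces in N, time in s.
With the tool pointing down it reaches from about 0.225 to 0.875 m from the base axis. Payload 3.4 kg.
Tool frame: the origin (TCP) lies at the very end of the fingers, on their centre line; the grasp point (between the pads) lies 19 mm behind it; z points along the fingers, y is the direction in which the jaws open and shut (so a half turn about z gives the same grasp; the last joint's range is limited). The gripper opens to 85 mm and grips with 20 to 120 N. Pads are 22 mm wide; open, the fingers measure 114 mm over their backs; the gripper's body (76 mm by 85 mm) begins 54 mm behind the grasp point. The pads swing forward as they close: fully open they stand 13 mm farther back than shut.
Start: joints at [-1.44, 0.276, 1.505, -0, 1.361, -0.121], TCP at [0.143, -0.557, 0.231] pointing down, gripper open.
Joint ranges: [-2.89, 2.89], [-0.75, 2.08], [0.22, 2.7], [-1.18, 4.32], [0.11, 2.71], [-2.7, 2.7]. Speed limits (rad/s): [2.57, 2.57, 3.14, 3.14, 3.14, 3.14].

### API

Orientations are given as a unit quaternion [x, y, z, w].
In Python, from bench import bot gives the robot as it stands.
- The arm moves only by the shell command python3 -m pendant 'ROWS' [FORCE]. ROWS is JSON, a list of rows, each a list of 3 entries, a list of its own where there are three numbers: the shift along the world's x, y, z in cm, then the turn, a rotation vector about the world's x, y, z in rad, then the finger opening in cm, from 0 to 8.54. In form: [[[tx, ty, tz], [ax, ay, az], claw], ...]. A call has 1 to 8 rows; each row is the pose to reach, as a shift and turn from the pose commanded when the call began; what a row does not reach only later rows make up. A row lasts 1/12 s, in which the tool goes at most 41.7 mm and 7.16 degrees, less where a joint would pass 70% of its speed; a pose out of reach is approached as far as the arm can. A call with a gripper value outside its range is refused whole. The fingers move at their own pace and stop on an object; FORCE is the grip in N (left out, the last holds). Time passes only in rows, so rows that repeat a pose let the fingers close. It gives the time, the measured TCP pose, the force and the opening at its end, in the units of the state.
- bot.get_obs(): the state, without advancing time (a new reading comes with each control period).
- bot.read_camera(name): name is "scene" or "top" or "wrist"; returns a dict with "pixels" (384x512x3 uint8, red, green, blue), "z_map" (384x512 float32, m along the optical axis (not along the pixel's ray), 0 where there is no reading), "camera_matrix" (3x3 intrinsics, pixels), "rvec" (rotation vector, rad) and "tvec" (3), from world to camera coordinates, as OpenCV has them. Camera axes: x right, y down, z forward; pixel columns grow to the right and rows downward; lengths in m; the calibration is good to about 2 mm. A picture is of the moment at which its call begins.
- bot.close_job(): hands the job in, once; it reports no verdict.
The state is a dict: "time": time; "qpos": joint angles; "dq": joint speeds; "tau": joint torques, N m; "eef_pos": TCP position; "tcp_rot": TCP orientation; "contact_force": force on the tool from outside, world axes, zero at the start; "moment": the same for the moment, N m; "width": opening from 0.0 (shut) to 1.0 (fully open).
Only numpy, scipy, OpenCV 4.12 (cv2) and the standard library are available. Lean on these libraries where they do the work, as an engineer would, in place of code of your own. Each camera call takes 0.05 s, during which the arm holds its last target. There are 200 camera calls.

### The job

Put the four round wooden pot tampers back on the sloping draining rack in order of size, one to a bay: the smallest at the end of the rack where the stack of small terracotta pots stands, growing to the largest at the other end, beside the stack of large dark pots, so that the tampers lie by the pots they serve. Stand every tamper handle up with its face flat on the slats, and bring it down the slope until its edge rests against the lip, then let go. Do not knock a tamper over, and leave the pot stacks, the tin and the watering rose where they stand.

Things in the scene. Friction and masses are not known exactly. Their poses are not given: they have to be found in the camera images.
- tamper_a: Pot tamper, the smallest of four: round pale-wood disc 48 mm across, 18 mm thick, with an upright browner handle in its middle; about 100 g. All four handles alike: straight round barrel 30 mm across from 42 to 76 mm above the underside, dome up to 87 mm, below it a 23 mm neck and a 38 mm collar up to 25 mm. Origin: centre of the underside; z up along the handle; yaw means nothing.
- tamper_b: Pot tamper, the second smallest of four: round pale-wood disc 60 mm across, 18 mm thick, with an upright browner handle in its middle; about 130 g. All four handles alike: straight round barrel 30 mm across from 42 to 76 mm above the underside, dome up to 87 mm, below it a 23 mm neck and a 38 mm collar up to 25 mm. Origin: centre of the underside; z up along the handle; yaw means nothing.
- tamper_c: Pot tamper, the second largest of four: round pale-wood disc 72 mm across, 18 mm thick, with an upright browner handle in its middle; about 160 g. All four handles alike: straight round barrel 30 mm across from 42 to 76 mm above the underside, dome up to 87 mm, below it a 23 mm neck and a 38 mm collar up to 25 mm. Origin: centre of the underside; z up along the handle; yaw means nothing.
- tamper_d: Pot tamper, the largest of four: round pale-wood disc 84 mm across, 18 mm thick, with an upright browner handle in its middle; about 200 g. All four handles alike: straight round barrel 30 mm across from 42 to 76 mm above the underside, dome up to 87 mm, below it a 23 mm neck and a 38 mm collar up to 25 mm. Origin: centre of the underside; z up along the handle; yaw means nothing.
- rack: Pale-wood draining rack, 484 mm long, its slats 72 mm high at the upper edge, fixed on the bench, turned up to 12 degrees. Origin: centre of its underside; z up, y along the row. Dividers 8 mm thick and end cheeks split its deck into four equal bays, 104 mm clear width, middles at y = -168, -56, +56, +168 mm. Lip, dividers and cheeks stand 14 mm above the slats.
- deck: The rack's slatted top, sloping 20 degrees, low edge towards the robot with a lip (12 mm thick) as backstop. Origin: middle of the row, where the top surface meets the lip's inner face, 30 mm above the bench. x points up the slope (surface x = 0 to 124 mm), y along the row (bay middles as for the rack), z square out of the surface. A tamper stays where it is set until pushed.
- pots_small: Stack of small terracotta-coloured pots, 70 mm across and 161 mm high, standing on the bench just off one end of the rack; which end varies. Origin: centre of the underside. Loose; leave it where it stands.
- pots_large: Stack of large dark-brown pots, 91 mm across and 181 mm high, standing on the bench just off the other end of the rack. Origin: centre of the underside. Loose; leave it where it stands.
- tin: Food tin, 75 mm across, 58 mm high, at the left of the work. Bystander, loose. Origin: centre of the underside.
- rose: Brass watering-can rose (flared funnel), 70 mm across, 59 mm high, at the right of the work. Bystander, loose. Origin: centre of the underside.
Not all that is in view belongs to the job. Leave any blue or purple look-alike of the tamper_c alone.

How it is judged:
At the end, for the whole second after the job is handed in: Each tamper stands in its own bay, in order of diameter from the small-pot end to the large-pot end (anywhere across the clear width of the bay), flat on the slope (within 4 mm of the surface and about 4.5 degrees), handle up, its lower edge within 10 mm of the lip, released and at rest (((y of pots_small in the frame of deck above 0 m and y of tamper_a in the frame of deck between 0.137 and 0.199 m and y of tamper_b in the frame of deck between 0.031 and 0.081 m and y of tamper_c in the frame of deck between -0.075 and -0.037 m and y of tamper_d in the frame of deck between -0.181 and -0.155 m) or (y of pots_small in the frame of deck below 0 m and y of tamper_a in the frame of deck between -0.199 and -0.137 m and y of tamper_b in the frame of deck between -0.081 and -0.031 m and y of tamper_c in the frame of deck between 0.037 and 0.075 m and y of tamper_d in the frame of deck between 0.155 and 0.181 m)) and x of tamper_a in the frame of deck between 0.02 and 0.034 m and z of tamper_a in the frame of deck between -0.004 and 0.004 m and angle between the z axis of each of tamper_a, tamper_b, tamper_c, tamper_d and the z axis of deck, either way round below 0.08 rad and angle between each of tamper_a, tamper_b, tamper_c, tamper_d's own z axis and vertical below 0.6 rad and linear speed of each of tamper_a, tamper_b, tamper_c, tamper_d below 0.01 m/s and angular speed of each of tamper_a, tamper_b, tamper_c, tamper_d below 0.1 rad/s and x of tamper_b in the frame of deck between 0.026 and 0.04 m and z of tamper_b in the frame of deck between -0.004 and 0.004 m and x of tamper_c in the frame of deck between 0.032 and 0.046 m and z of tamper_c in the frame of deck between -0.004 and 0.004 m and x of tamper_d in the frame of deck between 0.038 and 0.052 m and z of tamper_d in the frame of deck between -0.004 and 0.004 m); the robot touches nothing.
It fails at once if a pot stack, the tin or the rose is shifted more than 20 mm or tipped (distance of any of pots_small, pots_large, tin, rose from where it was at the start of the episode above 0.02 m or angle between any of pots_small, pots_large, tin, rose's own z axis and vertical above 0.3 rad).
It fails at once if a tamper is knocked over (leans more than 55 degrees) (angle between any of tamper_a, tamper_b, tamper_c, tamper_d's own z axis and vertical above 0.96 rad).
It also fails if it takes over 109 s, if anything falls off the work surface, if the arm or the gripper's body presses on something with over 40 N, if the wrist force passes 120 N, or if a joint passes its speed limit or range.

## Working session

There is one attempt and no reset: what is moved stays moved. The work goes in short steps, Python scripts to look and compute and a shell command to move; the robot and the scene stay as the last step left them, time stands still between calls to the robot, and variables do not carry over. Pictures are saved under pics/ and viewed, about 12 in all and at most 16, crops included, and the job is handed in when it is done.

```bash
ls; mkdir -p pics; cat > h.py <<'E'
import numpy as np, cv2
from bench import bot
def cam(n,save=None):
    c=bot.read_camera(n)
    if save: cv2.imwrite('pics/'+save,cv2.cvtColor(c['pixels'],cv2.COLOR_RGB2BGR))
    R=cv2.Rodrigues(np.array(c['rvec'],float))[0];t=np.array(c['tvec'],float).ravel();K=np.array(c['camera_matrix'])
    return c,R,t,K
def cloud(c,R,t,K):
    z=c['z_map'];v,u=np.mgrid[:z.shape[0],:z.shape[1]]
    p=np.stack([(u-K[0,2])/K[0,0]*z,(v-K[1,2])/K[1,1]*z,z],-1)
    P=(p-t)@R; P[z==0]=np.nan
    return P
def ray(u,v,h,R,t,K):
    d=np.linalg.inv(K)@[u,v,1]@R if False else R.T@(np.linalg.inv(K)@np.array([u,v,1.]))
    o=-R.T@t
    return o+d*(h-o[2])/d[2]
E
python3 - <<'E'
from h import *
for n in('top','scene'):
    c,R,t,K=cam(n,n+'0.png'); print(n,-R.T@t,K[0,0]); np.save(n+'P.npy',cloud(c,R,t,K)); np.save(n+'I.npy',c['pixels'])
print(bot.get_obs())
E
```

```text
pics
top [0.13192396 0.00760977 1.81340137] 489.6242446527185
scene [-0.45150211 -0.66470968  1.29572673] 465.1383242419538
{'time': 0.1, 'qpos': array([-1.43999724e+00,  2.76527394e-01,  1.50596624e+00, -2.56956433e-05,
        1.36070077e+00, -1.21015278e-01]), 'dq': array([-0.00014172, -0.00107926, -0.00280659, -0.00092474, -0.00125475,
       -0.00080045]), 'tau': array([ 8.55507133e-04, -4.17699552e+01, -2.46403939e+01, -2.24517312e-04,
        5.80238469e-03,  1.04669756e-06]), 'eef_pos': array([ 0.14318588, -0.55642046,  0.23054475]), 'tcp_rot': array([ 9.92083500e-01,  1.25577413e-01, -1.64808053e-05, -8.00805393e-04]), 'contact_force': array([-0.14557444,  0.19292908,  0.2312081 ]), 'moment': array([0.01738635, 0.04062083, 0.00247001]), 'width': 0.9952250415187038}
```

View pics/top0.png

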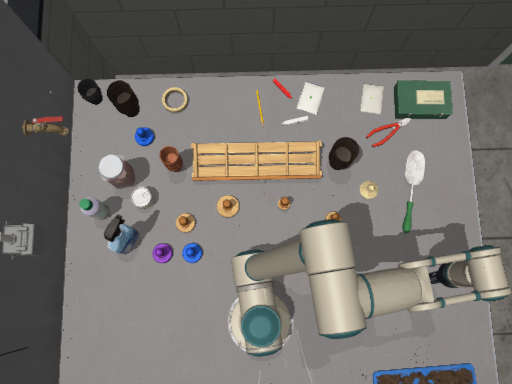

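View pics/scene0.png

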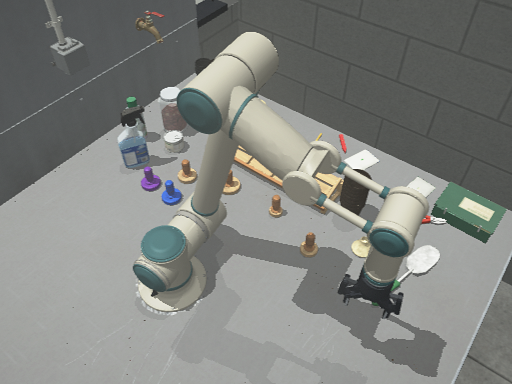

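The top view shows the rack around (257,161). The terracotta stack is at (172,160), the +y end, and the dark stack is at (343,153). Four wooden tampers stand at (185,222), (228,206), (285,202) and (334,216). The look-alikes are blue at (192,253) and (144,135) and purple at (162,253), to be left alone. Next I'll measure the tampers, rack and bystanders.

```bash
python3 - <<'E'
from h import *
from scipy.optimize import least_squares
for n in('top','scene'):
    P=np.load(n+'P.npy');I=np.load(n+'I.npy');hsv=cv2.cvtColor(I,cv2.COLOR_RGB2HSV)
    print(n,'bench z',np.nanmedian(P[...,2]))
    m=((hsv[...,0]>5)&(hsv[...,0]<25)&(hsv[...,1]>90)&(hsv[...,2]>70)).astype('u1')
    k,l,s,cc=cv2.connectedComponentsWithStats(m)
    for i in range(1,k):
        if s[i,4]<25: continue
        q=P[l==i]; x=q[:,0];y=q[:,1];z=q[:,2]
        disc=q[(z>.008)&(z<.022)]; top=q[(z>.06)]
        d=disc[:,:2].max(0)-disc[:,:2].min(0) if len(disc)>5 else None
        c=(disc[:,:2].max(0)+disc[:,:2].min(0))/2 if len(disc)>5 else None
        print(cc[i].round(),s[i,4],'disc',c,d,'top',top.mean(0) if len(top) else None, 'zmax',np.nanmax(z))
        if n=='top' and s[i,4]>1000:
            print(cv2.minAreaRect(q[:,:2].astype('f4')))
P=np.load('topP.npy')
for nm,(u,v) in dict(small=(172,160),large=(343,153),tin=(142,198),rose=(369,189)).items():
    q=P[v-18:v+18,u-18:u+18].reshape(-1,3);q=q[q[:,2]>.03];print(nm,q.mean(0),q.min(0),q.max(0))
I=np.load('topI.npy')[...,::-1]
cv2.imwrite('pics/crop0.png',cv2.resize(I[120:270,130:400],None,fx=2.9,fy=2.9,interpolation=cv2.INTER_CUBIC))
E
```

```text
top bench z 0.00037330643611926804
[175. 100.] 159 disc [0.83714453 0.31096564] [0.09614931 0.08900482] top None zmax 0.038146469137339455
[259. 107.] 82 disc [ 0.79786191 -0.01878372] [0.11685641 0.02055363] top None zmax 0.014394801744098835
[ 27. 128.] 55 disc None None top [0.61311187 0.69723533 0.38286876] zmax 0.3978594019560784
[ 51. 129.] 200 disc None None top [0.61288805 0.6310565  0.36767413] zmax 0.4021741635207526
[256. 161.] 4325 disc [0.5773913 0.0009954] [0.10154594 0.47796854] top [ 0.61980934 -0.00089497  0.06805067] zmax 0.09353124219141788
((0.5738479495048523, 0.0026173442602157593), (0.48519739508628845, 0.13700754940509796), 88.84034729003906)
[170. 157.] 371 disc None None top [0.57746605 0.3079901  0.12352432] zmax 0.16467542507284444
[227. 206.] 385 disc [0.41634439 0.11185099] [0.08065125 0.07863711] top [0.41407259 0.11089103 0.08085014] zmax 0.09234441697020958
[284. 203.] 125 disc [ 0.41811986 -0.09668287] [0.040919   0.04173757] top [ 0.41814116 -0.09678681  0.08272055] zmax 0.09342702837486251
[185. 222.] 286 disc [0.35821977 0.26908781] [0.06755405 0.
[... 1189 characters left out ...]
49  0.08145382] zmax 0.09251808522100906
[310. 236.] 39 disc None None top [ 0.35374063 -0.28143653  0.08354488] zmax 0.09237706554844696
[308. 247.] 57 disc [ 0.35547363 -0.27576388] [0.03219251 0.04405771] top None zmax 0.04464543267187941
small [0.57570149 0.30456096 0.1201274 ] [0.54333378 0.27199888 0.04650314] [0.60975875 0.33826591 0.16902349]
large [ 0.57862219 -0.30935009  0.12746475] [ 0.53206327 -0.35435069  0.03199199] [ 0.62357707 -0.26375992  0.18900225]
tin [0.45732673 0.42902684 0.05487662] [0.41402007 0.38652853 0.03014922] [0.51787449 0.49191457 0.11940435]
rose [ 0.4628661  -0.41787099  0.04177416] [ 0.443198   -0.44014955  0.03039706] [ 0.48492038 -0.39851586  0.06773683]
```

View pics/crop0.png

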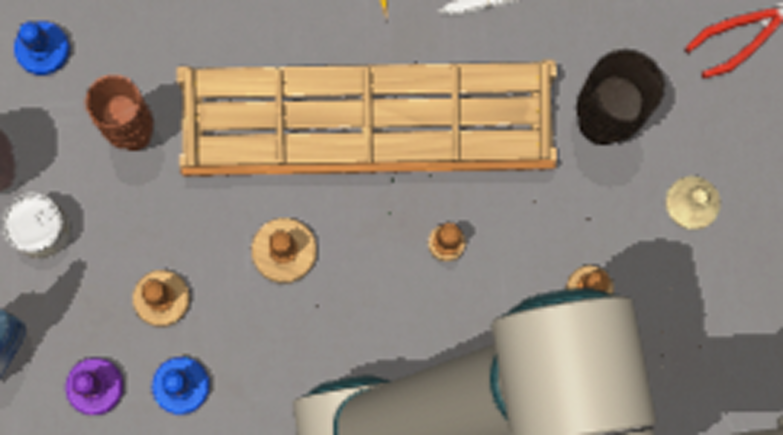

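The crop confirms the sizes:

| Tamper | Crop pixel | Position (m) | Disc |
|---|---|---|---|
| a | (448,240) | (0.418, -0.097) | smallest |
| b | (590,280), partly hidden by the arm | (0.355, -0.278) | about 53+ mm visible |
| c | (160,297) | (0.358, 0.269) | about 68 mm |
| d | (285,249) | (0.416, 0.111) | about 80 mm |

The blue tampers at (180,385) and (42,47) and the purple one at (95,385) are decoys. The small pots stand at +y, so the order is a at y=+168, b at +56, c at -56 and d at -168. I'll move above b first.

```bash
python3 -m pendant '[[[21.2,27.9,-1],[0,0,-0.252],6],[[21.2,27.9,-1],[0,0,-0.252],6],[[21.2,27.9,-1],[0,0,-0.252],6],[[21.2,27.9,-1],[0,0,-0.252],6],[[21.2,27.9,-1],[0,0,-0.252],6],[[21.2,27.9,-1],[0,0,-0.252],6],[[21.2,27.9,-1],[0,0,-0.252],6],[[21.2,27.9,-1],[0,0,-0.252],6]]' 40
python3 - <<'E'
from h import *
c,R,t,K=cam('wrist','w1.png'); P=cloud(c,R,t,K); o=bot.get_obs(); print(o['eef_pos'],o['tcp_rot'],o['qpos'],o['width'],'cam',-R.T@t,R[2])
m=(P[...,2]>.065)&(P[...,2]<.1); print(m.sum(),P[m].mean(0) if m.any() else 0)
# rack from top view
c,R,t,K=cam('top','top1.png');P=cloud(c,R,t,K);I=c['pixels']
np.save('topP1.npy',P);np.save('topI1.npy',I)
q=P[140:182,190:325].reshape(-1,3);q=q[(q[:,2]>.03)&(q[:,2]<.085)&(abs(q[:,1])<.225)]
A=np.c_[q[:,:2],np.ones(len(q))]
w=np.ones(len(q),bool)
for i in range(15):
    s=np.linalg.lstsq(A[w],q[w,2],rcond=None)[0]; r=q[:,2]-A@s; w=abs(r)<max(.003,.01-.001*i)
n=np.array([-s[0],-s[1],1]);n/=np.linalg.norm(n)
print('plane',s,'slope deg',np.degrees(np.arccos(n[2])),'yaw deg',np.degrees(np.arctan2(s[1],s[0])),w.sum(),r[w].std(), 'x0 at y=0,z=.03',(.03-s[2])/s[0])
E
```

```text
time: 0.77
eef_pos: [0.3453, -0.2898, 0.2216]
tcp_rot: [1.0, -0.0, -0.0, -0.0]
contact_force: [1.0, -0.2, -0.4]
width: 0.705
[ 0.34934198 -0.2825559   0.22138485] [ 0.99998742  0.0021573   0.00214968 -0.00398639] [-0.84216957  0.09246741  1.76741666  0.00886992  1.28482338  0.72179671] 0.6967131332746022 cam [ 0.41985904 -0.28876132  0.36332278] [-2.93616884e-01  8.97353134e-04 -9.55922758e-01]
1810 [ 0.3971157  -0.17313128  0.08115599]
plane [ 0.32889798 -0.00182202 -0.14095357] slope deg 18.20619171399592 yaw deg -0.31740151838369735 1509 0.0016461748294888622 x0 at y=0,z=.03 0.5197769129887835
```

View pics/w1.png

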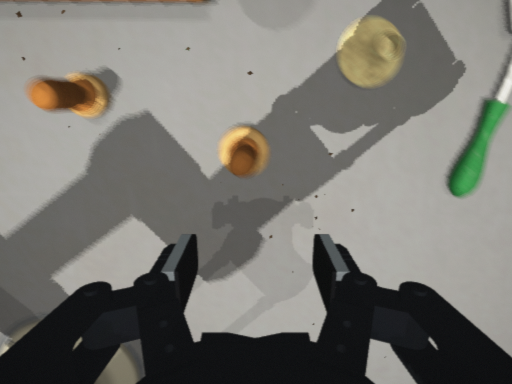

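The wrist view shows b's handle at (242,157), a's handle at (55,95) and the rose at (372,50). The fingers are at the bottom of the image. I'll locate b separately and refit the rack.

```bash
python3 - <<'E'
from h import *
c,R,t,K=cam('wrist'); P=cloud(c,R,t,K); o=bot.get_obs(); print(o['eef_pos'],o['width'])
z=P[...,2]
for nm,ylo,yhi in(('b',-.33,-.22),('a',-.15,-.05)):
    g=(P[...,1]>ylo)&(P[...,1]<yhi)&(P[...,0]>.3)&(P[...,0]<.46)
    d=P[g&(z>.008)&(z<.021)];h=P[g&(z>.03)&(z<.1)]
    tp=P[g&(z>.083)&(z<.1)]
    # disc edge circle via hull
    (cx,cy),r=cv2.minEnclosingCircle(d[:,:2].astype('f4'))
    print(nm,'disc circ',cx,cy,2*r,'top',tp.mean(0),tp.min(0),tp.max(0))
P=np.load('topP1.npy');I=np.load('topI1.npy')
# deck profile per bay middle strip
for y in(-.168,-.056,.056,.168):
    q=P[130:190,185:330].reshape(-1,3);q=q[(abs(q[:,1]-y)<.03)&(q[:,2]>.01)]
    b=np.round(q[:,0],2)
    print(y,[(x.round(2),round(np.median(q[b==x,2])*1000)) for x in np.unique(b)], 'xmin',q[:,0].min().round(4),'xmax',q[:,0].max().round(4))
hsv=cv2.cvtColor(I,cv2.COLOR_RGB2HSV)
q=P[135:190,185:330];m=(q[...,2]>.025)
for y in np.arange(-.22,.23,.055):
    k=m&(abs(q[...,1]-y)<.01); print(y.round(3),q[k][:,0].min().round(4),q[k][:,0].max().round(4))
E
```

```text
[ 0.34583707 -0.28908032  0.22155471] 0.6994144287359867
b disc circ 0.35723876953125 -0.2778725028038025 0.059822287410497665 top [ 0.35784143 -0.27796772  0.08512351] [ 0.34562587 -0.28936832  0.08300514] [ 0.36951584 -0.26604     0.08756175]
a disc circ 0.4215684235095978 -0.09816322475671768 0.04825110733509064 top [ 0.42196296 -0.09899775  0.085094  ] [ 0.40984701 -0.11077417  0.08301653] [ 0.43330861 -0.08654443  0.08774326]
-0.168 [(np.float64(0.51), 40), (np.float64(0.52), 38), (np.float64(0.53), 31), (np.float64(0.54), 36), (np.float64(0.55), 39), (np.float64(0.56), 40), (np.float64(0.57), 47), (np.float64(0.58), 49), (np.float64(0.59), 52), (np.float64(0.6), 54), (np.float64(0.61), 60), (np.float64(0.62), 64), (np.float64(0.63), 69), (np.float64(0.64), 68), (np.float64(0.69), 13)] xmin 0.5071 xmax 0.6942
-0.056 [(np.float64(0.49), 11), (np.float64(0.5), 13), (np.float64(0.51), 39), (np.float64(0.52), 38), (np.float64(0.53), 30), (np.float64(0.54), 35), (np.float64(0.55), 36), (np.float64(0.56), 39), (np.float64(0.57), 46), (np.float64(0.58), 51), (np.float64(0.59), 55), (np
[... 438 characters left out ...]
float64(0.61), 62), (np.float64(0.62), 63), (np.float64(0.63), 68), (np.float64(0.64), 66)] xmin 0.4786 xmax 0.644
0.168 [(np.float64(0.49), 13), (np.float64(0.51), 41), (np.float64(0.52), 40), (np.float64(0.53), 31), (np.float64(0.54), 36), (np.float64(0.55), 39), (np.float64(0.56), 40), (np.float64(0.57), 46), (np.float64(0.58), 49), (np.float64(0.59), 51), (np.float64(0.6), 55), (np.float64(0.61), 63), (np.float64(0.62), 64), (np.float64(0.63), 68), (np.float64(0.64), 68), (np.float64(0.7), 15)] xmin 0.4917 xmax 0.6984
-0.22 0.51 0.642
-0.165 0.5077 0.64
-0.11 0.5093 0.6397
-0.055 0.5087 0.6423
-0.0 0.5118 0.644
0.055 0.5097 0.6408
0.11 0.5104 0.6426
0.165 0.5116 0.6434
0.22 0.5124 0.6441
```

```bash
python3 -m pendant '[[[1.2,1.1,-2],[0,0,0],6],[[1.2,1.1,-6],[0,0,0],6],[[1.2,1.1,-10],[0,0,0],6],[[1.2,1.1,-14],[0,0,0],6],[[1.2,1.1,-17],[0,0,0],6],[[1.2,1.1,-18],[0,0,0],6],[[1.2,1.1,-18],[0,0,0],2],[[1.2,1.1,-18],[0,0,0],2]]' 40
python3 -m pendant '[[[0,0,0],[0,0,0],2],[[0,0,0],[0,0,0],2],[[0,0,0],[0,0,0],2],[[0,0,0],[0,0,0],2]]'
python3 -m pendant '[[[0,0,4],[0,0,0],2],[[0,0,8],[0,0,0],2],[[0,0,12],[0,0,0],2],[[0,0,14],[0,0,0],2],[[0,0,14],[0,0,0],2]]'
```

```text
time: 1.58
eef_pos: [0.356, -0.2818, 0.0414]
tcp_rot: [1.0, -0.001, -0.001, -0.0]
contact_force: [-0.1, -0.5, 0.2]
width: 0.432
time: 1.92
eef_pos: [0.3571, -0.2814, 0.0427]
tcp_rot: [1.0, -0.0, 0.001, 0.001]
contact_force: [0.6, -0.8, -1.3]
width: 0.339
time: 2.33
eef_pos: [0.3593, -0.2834, 0.1875]
tcp_rot: [1.0, 0.0, 0.004, 0.005]
contact_force: [0.6, -0.6, -1.2]
width: 0.338
```

```bash
cat >> h.py <<'E'
from scipy.spatial.transform import Rotation as Ro
O=np.array([.527,.002,.030]);th=np.radians(20);ex=np.array([np.cos(th),0,np.sin(th)]);ez=np.array([-np.sin(th),0,np.cos(th)])
def tgt(x,y,z,L=.0427):
    """TCP for tamper underside centre at deck x,y,z"""
    return O+x*ex+z*ez+[0,y,0]+L*ez
def go(x,y,z,L=.0427):
    o=bot.get_obs(); e=tgt(x,y,z,L)-o['eef_pos']
    want=Ro.from_euler('y',-20,degrees=True)*Ro.from_quat([1,0,0,0])
    print('delta cm',(e*100).round(2),'rot',(want*Ro.from_quat(o['tcp_rot']).inv()).as_rotvec().round(3),'w',o['width'],'F',o['contact_force'].round(1),'t',o['time'])
E
python3 -m pendant '[[[4,3,0],[0,0,0],2],[[6,6,0],[0,-0.1,0],2],[[8,9,0],[0,-0.2,0],2],[[10,13,0],[0,-0.3,0],2],[[12,17,0],[0,-0.349,0],2],[[14,21,0],[0,-0.349,0],2],[[16,25,0],[0,-0.349,0],2],[[17,29,0],[0,-0.349,0],2]]'
python3 -m pendant '[[[0.5,2,0],[0,0,0],2],[[1,4,0],[0,0,0],2],[[1,5,0],[0,0,0],2],[[1,5,0],[0,0,0],2],[[1,5,0],[0,0,0],2],[[1,5,0],[0,0,0],2]]'
python3 - <<'E'
from h import *
c,R,t,K=cam('wrist','w2.png');P=cloud(c,R,t,K);np.save('wP.npy',P)
go(.042,.056,.03)
E
```

```text
time: 3.0
eef_pos: [0.5236, -0.0003, 0.1813]
tcp_rot: [0.985, -0.001, 0.174, 0.0]
contact_force: [0.8, -0.4, -1.1]
width: 0.339
time: 3.5
eef_pos: [0.5326, 0.0477, 0.1811]
tcp_rot: [0.985, -0.0, 0.173, 0.0]
contact_force: [0.3, -0.1, -1.6]
width: 0.338
delta cm [ 0.88  1.07 -6.86] rot [ 0.    -0.001  0.001] w 0.3376524932921958 F [-0.2 -0.5 -1.5] t 3.55
```

View pics/w2.png

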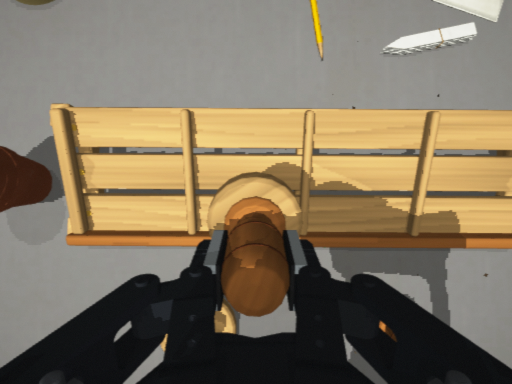

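The wrist view shows the left cheek at (65,170) and dividers at (188,165), (309,165) and (430,165). The lip line is at row 240 and b hangs straight. I'll use this view to refine the deck frame.

```bash
python3 - <<'E'
from h import *
P=np.load('wP.npy')
# deck plane from slat pixels away from dividers
q=np.concatenate([P[110:225,a:b].reshape(-1,3) for a,b in((90,175),(325,420),(450,511))])
q=q[(q[:,2]>.025)&(q[:,2]<.08)&(q[:,0]>.54)]
w=np.ones(len(q),bool);A=np.c_[q[:,:2],np.ones(len(q))]
for i in range(20):
    s=np.linalg.lstsq(A[w],q[w,2],rcond=None)[0];r=q[:,2]-A@s;w=abs(r)<.002 if i>10 else abs(r)<.006
print('plane',s,'slope',np.degrees(np.arctan(np.hypot(*s[:2]))),'yaw',np.degrees(np.arctan2(s[1],s[0])),'x0@z.03',(.03-s[2]-s[1]*0)/s[0],w.sum(),r[w].std())
h=(P[...,2]-(P[...,:2]@s[:2]+s[2]))*np.cos(th)
for v in(130,170,210):
    for u0 in(66,188,309,432):
        k=slice(u0-14,u0+14);hh=h[v,k];m=(hh>.008)&(hh<.02);print(v,u0,P[v,k][m].mean(0).round(4) if m.any() else None)
for u in(110,150,340,380,460,500): # lip
    col=h[225:262,u];m=(col>.009)&(col<.02);print(u,P[225:262,u][m][:,0].min().round(4) if m.any() else None,P[225:262,u][m][:,:].max(0).round(4) if m.any() else None)
for u in(110,150,340,460): print(u,[tuple((P[v,u]*1000).round().astype(int))[::2] for v in range(222,252,3)])
E
```

```text
plane [ 0.36352705 -0.0023667  -0.16201969] slope 19.9779644492039 yaw -0.37301138167486586 x0@z.03 0.5282129345154953 22163 0.0007244584982214756
130 66 [0.6209 0.2238 0.077 ]
130 188 [0.6208 0.1113 0.077 ]
130 309 [0.6206 0.0011 0.0775]
130 432 [ 0.6205 -0.1103  0.0777]
170 66 [0.5862 0.225  0.0642]
170 188 [0.5861 0.1114 0.0646]
170 309 [0.586 0.001 0.065]
170 432 [ 0.5859 -0.1093  0.065 ]
210 66 [0.5485 0.2258 0.0513]
210 188 [0.5485 0.1122 0.051 ]
210 309 [0.5484 0.001  0.0516]
210 432 [ 0.5484 -0.1113  0.0529]
110 0.5128 [0.524  0.1958 0.0425]
150 0.513 [0.5229 0.1553 0.0421]
340 0.5106 [ 0.5219 -0.0366  0.0413]
380 0.5105 [ 0.5217 -0.0766  0.0416]
460 0.5107 [ 0.5209 -0.1562  0.0426]
500 0.5096 [ 0.5207 -0.1967  0.0419]
110 [(np.int64(536), np.int64(32)), (np.int64(533), np.int64(32)), (np.int64(529), np.int64(30)), (np.int64(526), np.int64(31)), (np.int64(524), np.int64(39)), (np.int64(521), np.int64(43)), (np.int64(518), np.int64(42)), (np.int64(515), np.int64(39)), (np.int64(506), np.int64(-1)), (np.int64(503), np.int64(-1))]
150 [(np.int64(536), np.int64(33)), (np.int64(53
[... 195 characters left out ...]
t64(40)), (np.int64(506), np.int64(-2)), (np.int64(503), np.int64(-2))]
340 [(np.int64(536), np.int64(32)), (np.int64(532), np.int64(31)), (np.int64(529), np.int64(31)), (np.int64(526), np.int64(30)), (np.int64(523), np.int64(35)), (np.int64(521), np.int64(41)), (np.int64(518), np.int64(41)), (np.int64(515), np.int64(41)), (np.int64(512), np.int64(39)), (np.int64(503), np.int64(0))]
460 [(np.int64(536), np.int64(33)), (np.int64(532), np.int64(31)), (np.int64(529), np.int64(30)), (np.int64(526), np.int64(28)), (np.int64(523), np.int64(33)), (np.int64(521), np.int64(40)), (np.int64(518), np.int64(43)), (np.int64(515), np.int64(40)), (np.int64(512), np.int64(40)), (np.int64(503), np.int64(-1))]
```

```bash
sed -i 's/^O=.*;th=/O=np.array([.527,.001,.030]);th=/; s/+\[0,y,0\]+L/+np.array([.0066*y,y,0])+L/' h.py
python3 -m pendant '[[[0.9,1,-3],[0,0,0],2],[[0.9,1,-6.9],[0,0,0],2],[[0.9,1,-6.9],[0,0,0],2],[[1.5,1,-8.5],[0,0,0],2],[[1.85,1,-9.5],[0,0,0],2],[[1.85,1,-9.5],[0,0,0],2],[[1.85,1,-9.5],[0,0,0],2]]'
python3 -c "
from h import *
go(.042,.056,.0)"
```

```text
time: 4.13
eef_pos: [0.5521, 0.0573, 0.0874]
tcp_rot: [0.985, -0.001, 0.174, 0.0]
contact_force: [0.2, -1.1, -0.7]
width: 0.342
delta cm [ 0.01 -0.03 -0.29] rot [ 0.    -0.     0.002] w 0.3419994723960903 F [ 0.2 -1.1 -0.7] t 4.1333
```

```bash
python3 -m pendant '[[[0,0,-0.15],[0,0,0],2],[[0.05,0,-0.25],[0,0,0],2],[[0.05,0,-0.25],[0,0,0],2]]'
python3 -m pendant '[[[0.05,0,-0.1],[0,0,0],2],[[0.05,0,-0.1],[0,0,0],2],[[0.05,0,-0.1],[0,0,0],2]]'
python3 -c "
from h import *
go(.030,.056,.0)"
```

```text
time: 4.38
eef_pos: [0.5526, 0.0579, 0.0852]
tcp_rot: [0.985, -0.0, 0.174, 0.0]
contact_force: [0.1, -1.0, -1.4]
width: 0.334
time: 4.63
eef_pos: [0.553, 0.0582, 0.0845]
tcp_rot: [0.985, 0.0, 0.174, 0.0]
contact_force: [-3.8, 0.3, 5.3]
width: 0.337
delta cm [-1.21 -0.12 -0.41] rot [ 0.     0.001 -0.   ] w 0.3370098251702865 F [-3.8  0.3  5.3] t 4.6333
```

```bash
python3 -m pendant '[[[-0.3,-0.1,-0.11],[0,0,0],2],[[-0.6,-0.1,-0.22],[0,0,0],2],[[-0.9,-0.1,-0.33],[0,0,0],2],[[-0.9,-0.1,-0.33],[0,0,0],2]]'
python3 -m pendant '[[[-0.15,0,-0.05],[0,0,0],2],[[-0.25,0,-0.09],[0,0,0],2],[[-0.25,0,-0.09],[0,0,0],2]]'
python3 -c "
from h import *
go(.030,.056,.0)"
```

```text
time: 4.97
eef_pos: [0.5457, 0.0572, 0.082]
tcp_rot: [0.984, 0.0, 0.176, 0.0]
contact_force: [-0.3, 0.4, 6.1]
width: 0.336
time: 5.22
eef_pos: [0.5438, 0.0572, 0.0813]
tcp_rot: [0.984, 0.0, 0.177, 0.0]
contact_force: [0.1, 0.5, 6.7]
width: 0.336
delta cm [-0.28 -0.02 -0.09] rot [ 0.     0.006 -0.   ] w 0.33618608118129306 F [0.1 0.5 6.7] t 5.2167
```

```bash
python3 -m pendant '[[[-0.12,0,-0.04],[0,0,0],2],[[-0.24,0,-0.08],[0,0,0],2],[[-0.24,0,-0.08],[0,0,0],2]]'
python3 -m pendant '[[[-0.1,0,-0.03],[0,0,0],2],[[-0.15,0,-0.05],[0,0,0],2],[[-0.15,0,-0.05],[0,0,0],2]]'
python3 -c "
from h import *
go(.030,.056,.0)"
```

```text
time: 5.47
eef_pos: [0.5412, 0.0572, 0.0804]
tcp_rot: [0.984, 0.0, 0.177, 0.0]
contact_force: [0.8, 0.2, 5.0]
width: 0.339
time: 5.72
eef_pos: [0.5398, 0.0571, 0.0798]
tcp_rot: [0.984, 0.0, 0.177, 0.0]
contact_force: [1.1, 0.8, 6.6]
width: 0.339
delta cm [ 0.12 -0.01  0.06] rot [0.    0.006 0.   ] w 0.3385543719592975 F [1.1 0.8 6.6] t 5.7167
```

```bash
python3 -m pendant '[[[-0.1,0,-0.03],[0,0,0],2],[[-0.2,0,-0.06],[0,0,0],2],[[-0.2,0,-0.06],[0,0,0],2]]'
python3 -m pendant '[[[-0.1,0,-0.03],[0,0,0],2],[[-0.1,0,-0.03],[0,0,0],2]]'
python3 -c "
from h import *
go(.030,.056,.0)
cam('wrist','w3.png')"
```

```text
time: 5.97
eef_pos: [0.5386, 0.0571, 0.0795]
tcp_rot: [0.984, -0.0, 0.177, 0.0]
contact_force: [2.9, 0.1, 6.9]
width: 0.341
time: 6.13
eef_pos: [0.5384, 0.057, 0.0795]
tcp_rot: [0.984, -0.0, 0.178, 0.0]
contact_force: [4.4, 0.8, 5.2]
width: 0.34
delta cm [ 0.25 -0.    0.09] rot [0.    0.009 0.001] w 0.3396491597161062 F [4.4 0.8 5.2] t 6.1333
```

View pics/w3.png

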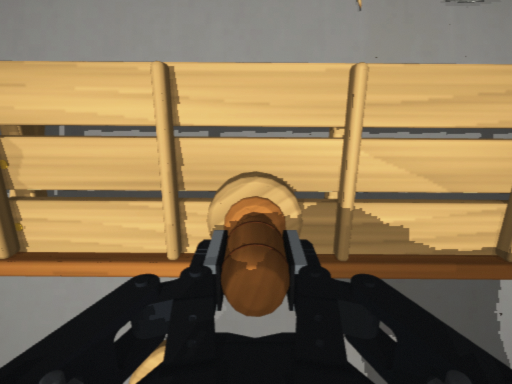

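The edge is on the lip: the x force rises and motion has stopped. I'll release, retreat and go over to a.

```bash
python3 -m pendant '[[[0,0,0],[0,0,0],5.5],[[0,0,0],[0,0,0],5.5],[[0,0,0],[0,0,0],5.5],[[0,0,0],[0,0,0],5.5],[[-0.7,0,2],[0,0,0],5.5],[[-2,0,5.5],[0,0,0],5.5],[[-3.4,0,9.4],[0,0,0],5.5],[[-3.4,0,9.4],[0,0,0],5.5]]'
python3 -c "
from h import *
c,R,t,K=cam('wrist');P=cloud(c,R,t,K)
h=((P-O)@ez);m=(h>.082)&(h<.092)&(abs(P[...,1]-.057)<.04);q=P[m];print(len(q),'b top deck xyz',((q-O)@ex).mean(),(q[:,1]-O[1]).mean(),h[m].mean(),'extent',np.ptp((q-O)@ex),np.ptp(q[:,1]))
d=P[(h>.012)&(h<.022)&(abs(P[...,1]-.057)<.045)&((P-O)@ex>.005)];print('disc up-edge x, h',((d-O)@ex).max(),len(d),np.median((d-O)@ez))
"
python3 -m pendant '[[[-3,-4,1.5],[0,0.1,0],6],[[-5,-8,3],[0,0.2,0],6],[[-7,-12,3],[0,0.3,0],6],[[-8.2,-15.5,3],[0,0.349,0],6],[[-8.2,-15.5,3],[0,0.349,0],6],[[-8.2,-15.5,3],[0,0.349,0],6],[[-8.2,-15.5,3],[0,0.349,0],6]]'
python3 -c "
from h import *
c,R,t,K=cam('wrist');P=cloud(c,R,t,K)
q=P[(P[...,2]>.083)&(P[...,2]<.092)&(abs(P[...,1]+.098)<.04)&(P[...,0]<.47)];print(len(q),'a top',(q.min(0)+q.max(0))/2,np.ptp(q,0));o=bot.get_obs();print(o['eef_pos'],o['tcp_rot'],o['width'])
"
```

```text
time: 6.85
eef_pos: [0.5022, 0.0572, 0.1776]
tcp_rot: [0.984, 0.0, 0.179, 0.0]
contact_force: [1.1, 0.3, 0.8]
width: 0.643
817 b top deck xyz 0.02995856608579434 0.0576579565531205 0.08498546101997732 extent 0.024188500791348027 0.024528824588800353
disc up-edge x, h 0.05876682766078741 1447 0.0171882282452315
time: 7.48
eef_pos: [0.4177, -0.0979, 0.1996]
tcp_rot: [1.0, -0.001, -0.001, -0.001]
contact_force: [0.9, 0.7, -0.3]
width: 0.7
475 a top [ 0.42204668 -0.09748568  0.08568093] [0.02355971 0.02176625 0.00535369]
[ 0.41773954 -0.09718355  0.19977148] [ 9.99998841e-01 -5.71937212e-04 -1.09660621e-03 -8.87367306e-04] 0.7038588357567287
```

b stands at deck x=30 mm, y=58 mm, as intended. Now a.

```bash
python3 -m pendant '[[[0.4,0,-3],[0,0,0],6],[[0.4,0,-7],[0,0,0],6],[[0.4,0,-11],[0,0,0],6],[[0.4,0,-14.5],[0,0,0],6],[[0.4,0,-15.8],[0,0,0],6],[[0.4,0,-15.8],[0,0,0],2],[[0.4,0,-15.8],[0,0,0],2],[[0.4,0,-15.8],[0,0,0],2]]'
python3 -m pendant '[[[0,0,0],[0,0,0],2],[[0,0,0],[0,0,0],2],[[0,0,0],[0,0,0],2],[[0,0,0],[0,0,0],2]]'
python3 -m pendant '[[[0,0,4],[0,0,0],2],[[0,0,8],[0,0,0],2],[[0,0,12],[0,0,0],2],[[0,0,16],[0,0,0],2],[[0,0,17],[0,0,0],2],[[0,0,17],[0,0,0],2]]'
python3 -m pendant '[[[1.5,3.5,0],[0,-0.1,0],2],[[3,7,0],[0,-0.2,0],2],[[4.5,10.5,0],[0,-0.3,0],2],[[6,14,0],[0,-0.349,0],2],[[7.5,17.5,0],[0,-0.349,0],2],[[9,21,0],[0,-0.349,0],2],[[10.5,24.5,0],[0,-0.349,0],2],[[11.5,26.7,0],[0,-0.349,0],2]]'
python3 -m pendant '[[[0,0,0],[0,0,0],2],[[0,0,0],[0,0,0],2]]'
python3 -c "
from h import *
go(.034,.168,.03)"
```

```text
time: 8.2
eef_pos: [0.4235, -0.0975, 0.0438]
tcp_rot: [1.0, 0.001, 0.001, 0.0]
contact_force: [0.3, 0.2, 0.1]
width: 0.341
time: 8.53
eef_pos: [0.4228, -0.098, 0.0436]
tcp_rot: [1.0, -0.0, 0.001, 0.0]
contact_force: [0.5, 0.1, -0.7]
width: 0.337
time: 9.03
eef_pos: [0.4247, -0.0988, 0.217]
tcp_rot: [1.0, -0.0, 0.004, 0.002]
contact_force: [-0.5, -0.0, -1.6]
width: 0.339
time: 9.7
eef_pos: [0.537, 0.1722, 0.2109]
tcp_rot: [0.985, 0.001, 0.172, -0.0]
contact_force: [0.2, 0.5, -0.1]
width: 0.345
time: 9.87
eef_pos: [0.5361, 0.17, 0.2104]
tcp_rot: [0.985, 0.001, 0.171, 0.0]
contact_force: [0.1, -0.1, -1.6]
width: 0.343
delta cm [ -0.09  -0.1  -10.05] rot [ 0.001 -0.005 -0.002] w 0.34302668434078176 F [ 0.1 -0.1 -1.6] t 9.8667
```

```bash
python3 -m pendant '[[[-0.1,-0.1,-3.5],[0,0,0],2],[[-0.1,-0.1,-7],[0,0,0],2],[[-0.1,-0.1,-10],[0,0,0],2],[[0.4,-0.1,-11.5],[0,-0.005,0],2],[[0.85,-0.1,-12.6],[0,-0.005,0],2],[[0.85,-0.1,-12.6],[0,-0.005,0],2],[[0.85,-0.1,-12.6],[0,-0.005,0],2]]'
python3 -c "
from h import *
go(.034,.168,.0,.0435)"
```

```text
time: 10.45
eef_pos: [0.5445, 0.1666, 0.0857]
tcp_rot: [0.985, -0.001, 0.174, 0.001]
contact_force: [0.1, 0.6, 0.2]
width: 0.344
delta cm [ 0.06  0.24 -0.32] rot [0.001 0.002 0.002] w 0.34350833987168217 F [0.1 0.6 0.2] t 10.45
```

```bash
python3 -m pendant '[[[0.05,0.1,-0.2],[0,0,0],2],[[0.05,0.1,-0.3],[0,0,0],2],[[0.1,0.1,-0.4],[0,0,0],2],[[0.1,0.1,-0.4],[0,0,0],2]]'
python3 -m pendant '[[[-0.3,0,-0.11],[0,0,0],2],[[-0.5,0,-0.18],[0,0,0],2],[[-0.7,0,-0.25],[0,0,0],2],[[-0.7,0,-0.25],[0,0,0],2]]'
python3 -m pendant '[[[-0.15,0,-0.05],[0,0,0],2],[[-0.3,0,-0.11],[0,0,0],2],[[-0.3,0,-0.11],[0,0,0],2]]'
python3 -c "
from h import *
go(.024,.168,.0,.0435)"
```

```text
time: 10.78
eef_pos: [0.5471, 0.1691, 0.0835]
tcp_rot: [0.984, -0.0, 0.177, -0.0]
contact_force: [0.3, 0.4, -1.2]
width: 0.342
time: 11.12
eef_pos: [0.5391, 0.1691, 0.0803]
tcp_rot: [0.984, 0.0, 0.176, 0.0]
contact_force: [-0.9, 0.7, 0.2]
width: 0.34
time: 11.37
eef_pos: [0.5369, 0.1692, 0.0794]
tcp_rot: [0.984, -0.0, 0.176, -0.0]
contact_force: [-0.1, -0.1, -0.2]
width: 0.34
delta cm [-0.11 -0.02 -0.04] rot [-0.     0.005  0.   ] w 0.3403928446276338 F [-0.1 -0.1 -0.2] t 11.3667
```

```bash
python3 -m pendant '[[[0.05,0,-0.12],[0,0,0],2],[[0.05,0,-0.12],[0,0,0],2]]'
python3 -m pendant '[[[-0.1,0,-0.04],[0,0,0],2],[[-0.2,0,-0.07],[0,0,0],2],[[-0.2,0,-0.07],[0,0,0],2]]'
python3 -m pendant '[[[-0.1,0,-0.04],[0,0,0],2],[[-0.15,0,-0.06],[0,0,0],2],[[-0.15,0,-0.06],[0,0,0],2]]'
python3 -c "
from h import *
go(.024,.168,.0,.0435)"
```

```text
time: 11.53
eef_pos: [0.5372, 0.1692, 0.0794]
tcp_rot: [0.984, -0.0, 0.176, 0.0]
contact_force: [-6.9, -0.8, 11.9]
width: 0.34
time: 11.78
eef_pos: [0.5369, 0.1693, 0.0793]
tcp_rot: [0.984, 0.0, 0.178, -0.0]
contact_force: [-2.3, -0.9, 9.4]
width: 0.34
time: 12.03
eef_pos: [0.5366, 0.1693, 0.0793]
tcp_rot: [0.984, 0.0, 0.179, -0.0]
contact_force: [-0.6, -2.9, 8.2]
width: 0.343
delta cm [-0.08 -0.03 -0.02] rot [-0.001  0.011 -0.001] w 0.3427847244377423 F [-0.6 -2.9  8.2] t 12.0333
```

```bash
python3 -m pendant '[[[-0.15,0,-0.02],[0,0,0],2],[[-0.2,0,-0.03],[0,0,0],2],[[-0.2,0,-0.03],[0,0,0],2]]'
python3 -m pendant '[[[0,0,0],[0,0,0],5.5],[[0,0,0],[0,0,0],5.5],[[0,0,0],[0,0,0],5.5],[[0,0,0],[0,0,0],5.5],[[-0.7,0,2],[0,0,0],5.5],[[-2,0,5.5],[0,0,0],5.5],[[-3.4,0,9.4],[0,0,0],5.5],[[-3.4,0,9.4],[0,0,0],5.5]]'
cat >> h.py <<'E'
def chk(y,save=None):
    c,R,t,K=cam('wrist',save);P=cloud(c,R,t,K);X=(P-O)@ex-.0066*y;h=((P-O)@ez);Y=P[...,1]-O[1]
    m=(h>.081)&(h<.093)&(abs(Y-y)<.04)&(X<.1)&(X>-.02);mid=lambda a:(a.min()+a.max())/2
    print(m.sum(),'top deck xyz',mid(X[m]),mid(Y[m]),h[m].mean(),'ext',np.ptp(X[m]),np.ptp(Y[m]))
    m=(h>.010)&(h<.022)&(abs(Y-y)<.045)&(X>.005);print('disc top h',np.median(h[m]),'up-edge',np.percentile(X[m],99.5))
def bench(x,y,save=None):
    c,R,t,K=cam('wrist',save);P=cloud(c,R,t,K)
    q=P[(P[...,2]>.083)&(P[...,2]<.092)&(abs(P[...,1]-y)<.05)&(abs(P[...,0]-x)<.05)];o=bot.get_obs()
    m=(q.min(0)+q.max(0))/2;print(len(q),'top',m,np.ptp(q,0),'eef',o['eef_pos'],'delta cm',((m-o['eef_pos'])*100).round(2),o['tcp_rot'].round(4),o['width'])
E
python3 -c "
from h import *
chk(.168)"
```

```text
time: 12.28
eef_pos: [0.5351, 0.1696, 0.0789]
tcp_rot: [0.984, 0.0, 0.18, -0.001]
contact_force: [2.1, -2.2, 6.7]
width: 0.338
time: 12.95
eef_pos: [0.5, 0.1704, 0.1775]
tcp_rot: [0.983, 0.0, 0.182, -0.002]
contact_force: [0.6, 0.4, 1.1]
width: 0.645
837 top deck xyz 0.023618672251356273 0.16954141027506614 0.08457033360222296 ext 0.024128683231158778 0.024840502823287258
disc top h 0.016852885868836712 up-edge 0.04647641116161425
```

a is at deck x=24 mm, y=170 mm, flat. Next is d.

```bash
python3 -m pendant '[[[-3,-2,2.5],[0,0.1,0],6],[[-5,-4,2.5],[0,0.2,0],6],[[-7,-5,2.5],[0,0.3,0],6],[[-8.1,-5.9,2.5],[0,0.36,0],6],[[-8.1,-5.9,2.5],[0,0.36,0],6],[[-8.1,-5.9,2.5],[0,0.36,0],6],[[-8.1,-5.9,2.5],[0,0.36,0],6]]'
python3 -c "
from h import *
bench(.419,.111)"
```

```text
time: 13.58
eef_pos: [0.4167, 0.1104, 0.1946]
tcp_rot: [1.0, -0.0, -0.003, -0.0]
contact_force: [-1.0, -0.2, 0.1]
width: 0.703
502 top [0.41734589 0.11160458 0.08535058] [0.02332162 0.02327691 0.00466725] eef [0.41658794 0.11057812 0.19475569] delta cm [  0.08   0.1  -10.94] [ 1.0e+00  1.0e-04 -3.2e-03 -0.0e+00] 0.7021542934638221
```

```bash
python3 -m pendant '[[[0.1,0.1,-3],[0,-0.006,0],6],[[0.1,0.1,-7],[0,-0.006,0],6],[[0.1,0.1,-11],[0,-0.006,0],6],[[0.1,0.1,-14.5],[0,-0.006,0],6],[[0.1,0.1,-15.2],[0,-0.006,0],6],[[0.1,0.1,-15.2],[0,-0.006,0],2],[[0.1,0.1,-15.2],[0,-0.006,0],2],[[0.1,0.1,-15.2],[0,-0.006,0],2]]'
python3 -m pendant '[[[0,0,0],[0,0,0],2],[[0,0,0],[0,0,0],2],[[0,0,0],[0,0,0],2],[[0,0,0],[0,0,0],2]]'
python3 -m pendant '[[[0,0,4],[0,0,0],2],[[0,0,8],[0,0,0],2],[[0,0,12],[0,0,0],2],[[0,0,16],[0,0,0],2],[[0,0,18],[0,0,0],2],[[0,0,18],[0,0,0],2]]'
python3 -m pendant '[[[1.5,-3.5,0],[0,-0.1,0],2],[[3,-7,0],[0,-0.2,0],2],[[5,-10.5,0],[0,-0.3,0],2],[[6.5,-14,0],[0,-0.349,0],2],[[8,-17.5,0],[0,-0.349,0],2],[[10,-21,0],[0,-0.349,0],2],[[12,-24.5,0],[0,-0.349,0],2],[[13.2,-27.8,0],[0,-0.349,0],2]]'
python3 -m pendant '[[[0,0,0],[0,0,0],2],[[0,0,0],[0,0,0],2]]'
python3 -c "
from h import *
go(.052,-.168,.03)"
```

```text
time: 14.3
eef_pos: [0.4198, 0.1115, 0.0453]
tcp_rot: [1.0, 0.0, 0.002, -0.0]
contact_force: [0.4, 0.3, -1.4]
width: 0.336
time: 14.63
eef_pos: [0.4193, 0.1113, 0.045]
tcp_rot: [1.0, -0.0, 0.002, -0.0]
contact_force: [-1.1, -0.1, 6.7]
width: 0.335
time: 15.13
eef_pos: [0.4211, 0.1115, 0.2289]
tcp_rot: [1.0, -0.0, 0.006, -0.001]
contact_force: [0.3, -0.1, -2.6]
width: 0.34
time: 15.8
eef_pos: [0.55, -0.1689, 0.2219]
tcp_rot: [0.985, -0.001, 0.173, -0.0]
contact_force: [0.9, 1.5, -2.0]
width: 0.339
time: 15.97
eef_pos: [0.5491, -0.1684, 0.2211]
tcp_rot: [0.985, -0.002, 0.172, -0.001]
contact_force: [-1.3, 0.6, -3.3]
width: 0.335
delta cm [  0.08   0.14 -10.5 ] rot [-0.002 -0.004  0.003] w 0.33548941891047357 F [-1.3  0.6 -3.3] t 15.9667
```

```bash
python3 -m pendant '[[[0.1,0.1,-3.5],[0,0,0],2],[[0.1,0.1,-7],[0,0,0],2],[[0.1,0.1,-10.2],[0,0,0],2],[[0.6,0.1,-11.6],[0,-0.004,0],2],[[0.9,0.1,-12.4],[0,-0.004,0],2],[[0.9,0.1,-12.4],[0,-0.004,0],2],[[0.9,0.1,-12.4],[0,-0.004,0],2]]'
python3 -c "
from h import *
go(.052,-.168,.0,.045)"
```

```text
time: 16.55
eef_pos: [0.559, -0.1651, 0.0997]
tcp_rot: [0.984, 0.0, 0.176, -0.0]
contact_force: [0.7, 0.4, -1.6]
width: 0.336
delta cm [ 0.04 -0.19 -0.96] rot [-0.     0.004 -0.001] w 0.3360389366298218 F [ 0.7  0.4 -1.6] t 16.55
```

```bash
python3 -m pendant '[[[0.1,-0.2,-0.3],[0,0,0],2],[[0.15,-0.2,-0.6],[0,0,0],2],[[0.15,-0.2,-0.8],[0,0,0],2],[[0.15,-0.2,-0.8],[0,0,0],2]]'
python3 -m pendant '[[[0.05,0,-0.15],[0,0,0],2],[[0.05,0,-0.15],[0,0,0],2],[[0.05,0,-0.15],[0,0,0],2]]'
python3 -c "
from h import *
go(.042,-.168,.0,.045)"
```

```text
time: 16.88
eef_pos: [0.5604, -0.1678, 0.0918]
tcp_rot: [0.984, -0.0, 0.176, 0.0]
contact_force: [0.3, 0.6, -3.4]
width: 0.341
time: 17.13
eef_pos: [0.5608, -0.168, 0.091]
tcp_rot: [0.984, 0.0, 0.176, 0.0]
contact_force: [-4.7, 0.1, 5.6]
width: 0.335
delta cm [-1.09  0.1  -0.43] rot [0.001 0.005 0.   ] w 0.3353531935854764 F [-4.7  0.1  5.6] t 17.1333
```

```bash
python3 -m pendant '[[[-0.3,0.1,-0.11],[0,0,0],2],[[-0.5,0.1,-0.18],[0,0,0],2],[[-0.8,0.1,-0.29],[0,0,0],2],[[-0.8,0.1,-0.29],[0,0,0],2]]'
python3 -m pendant '[[[-0.15,0,-0.05],[0,0,0],2],[[-0.3,0,-0.11],[0,0,0],2],[[-0.3,0,-0.11],[0,0,0],2]]'
python3 -m pendant '[[[-0.1,0,-0.04],[0,0,0],2],[[-0.2,0,-0.07],[0,0,0],2],[[-0.2,0,-0.07],[0,0,0],2]]'
python3 -c "
from h import *
go(.042,-.168,.0,.045)"
```

```text
time: 17.47
eef_pos: [0.5546, -0.1681, 0.0889]
tcp_rot: [0.984, -0.0, 0.178, 0.001]
contact_force: [0.4, -1.2, 5.0]
width: 0.34
time: 17.72
eef_pos: [0.552, -0.1682, 0.0879]
tcp_rot: [0.984, -0.001, 0.178, 0.001]
contact_force: [1.1, -0.0, 5.6]
width: 0.335
time: 17.97
eef_pos: [0.5505, -0.1683, 0.0875]
tcp_rot: [0.984, -0.001, 0.179, 0.002]
contact_force: [1.8, -0.5, 6.0]
width: 0.339
delta cm [-0.06  0.13 -0.08] rot [0.003 0.01  0.002] w 0.33915815825238715 F [ 1.8 -0.5  6. ] t 17.9667
```

```bash
python3 -m pendant '[[[-0.1,0,-0.04],[0,0,0],2],[[-0.2,0,-0.07],[0,0,0],2],[[-0.2,0,-0.07],[0,0,0],2]]'
python3 -m pendant '[[[-0.1,0,-0.03],[0,0,0],2],[[-0.15,0,-0.05],[0,0,0],2],[[-0.15,0,-0.05],[0,0,0],2]]'
python3 -c "
from h import *
go(.042,-.168,.0,.045)"
```

```text
time: 18.22
eef_pos: [0.5499, -0.1684, 0.0876]
tcp_rot: [0.984, -0.001, 0.18, 0.002]
contact_force: [3.8, 1.5, 5.2]
width: 0.336
time: 18.47
eef_pos: [0.5494, -0.1685, 0.0877]
tcp_rot: [0.983, -0.002, 0.181, 0.002]
contact_force: [6.9, 3.1, 6.8]
width: 0.337
delta cm [ 0.05  0.15 -0.1 ] rot [0.003 0.015 0.004] w 0.3366126465583248 F [6.9 3.1 6.8] t 18.4667
```

The x force is rising and motion has nearly stopped, so the edge is on the lip. I'll release and check.

```bash
python3 -m pendant '[[[0,0,0],[0,0,0],5.5],[[0,0,0],[0,0,0],5.5],[[0,0,0],[0,0,0],5.5],[[0,0,0],[0,0,0],5.5],[[-0.7,0,2],[0,0,0],5.5],[[-2,0,5.5],[0,0,0],5.5],[[-3.4,0,9.4],[0,0,0],5.5],[[-3.4,0,9.4],[0,0,0],5.5]]'
python3 -c "
from h import *
chk(-.168);print(bot.get_obs()['eef_pos'],bot.get_obs()['tcp_rot'])"
```

```text
time: 19.13
eef_pos: [0.5121, -0.1688, 0.1849]
tcp_rot: [0.984, 0.0, 0.18, 0.003]
contact_force: [0.4, -0.1, 0.3]
width: 0.647
859 top deck xyz 0.04148156862706664 -0.16797097905685565 0.08527758787443404 ext 0.025005181372399616 0.025099348282895173
disc top h 0.017868006974358575 up-edge 0.08147505007135716
[ 0.51162623 -0.16827055  0.18226037] [ 9.83871862e-01 -4.62578533e-05  1.78859060e-01  2.36500067e-03]
```

d is at deck x=41 mm, y=-168 mm. Last is c.

```bash
python3 -m pendant '[[[-3,1,3],[0,0.1,0],6],[[-6,3,3],[0,0.2,0],6],[[-8,6,3],[0,0.3,0],6],[[-9,9.5,3],[0,0.355,0],6],[[-10,13,3],[0,0.355,0],6],[[-11,17,3],[0,0.355,0],6],[[-12,21,3],[0,0.355,0],6],[[-13,25,3],[0,0.355,0],6]]'
python3 -m pendant '[[[-0.5,4,0],[0,0,0],6],[[-1,8,0],[0,0,0],6],[[-1.5,12,0],[0,0,0],6],[[-2.2,16,0],[0,0,0],6],[[-2.2,18.6,0],[0,0,0],6],[[-2.2,18.6,0],[0,0,0],6],[[-2.2,18.6,0],[0,0,0],6]]'
python3 -c "
from h import *
bench(.358,.268,'w4.png')"
```

```text
time: 19.85
eef_pos: [0.379, 0.0847, 0.2069]
tcp_rot: [1.0, -0.001, -0.002, 0.0]
contact_force: [0.1, 0.4, 0.3]
width: 0.698
time: 20.43
eef_pos: [0.3575, 0.2698, 0.2067]
tcp_rot: [1.0, 0.002, -0.002, 0.001]
contact_force: [0.5, -0.7, 1.1]
width: 0.699
469 top [0.36027033 0.26927772 0.08546345] [0.02332205 0.02329092 0.00488771] eef [0.35763118 0.26870889 0.20681814] delta cm [  0.26   0.06 -12.14] [ 1.0e+00  7.0e-04 -2.3e-03  1.2e-03] 0.7039150987924233
```

View pics/w4.png

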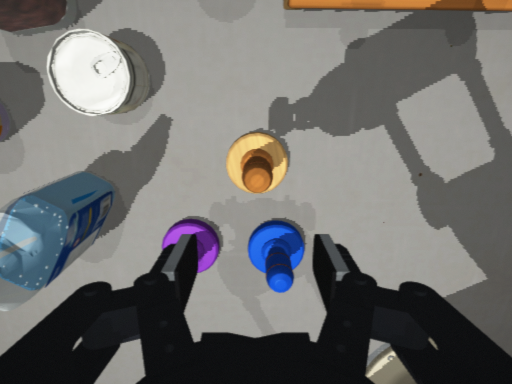

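The wooden c is at (258,170) in the wrist view. Blue (275,250) and purple (190,245) are the decoys, behind it and clear of the fingers. I'll grasp c.

```bash
python3 -m pendant '[[[0.25,0,-3.5],[0,-0.004,0],6],[[0.25,0,-7],[0,-0.004,0],6],[[0.25,0,-11],[0,-0.004,0],6],[[0.25,0,-15],[0,-0.004,0],6],[[0.25,0,-16.4],[0,-0.004,0],6],[[0.25,0,-16.4],[0,-0.004,0],2],[[0.25,0,-16.4],[0,-0.004,0],2],[[0.25,0,-16.4],[0,-0.004,0],2]]'
python3 -m pendant '[[[0,0,0],[0,0,0],2],[[0,0,0],[0,0,0],2],[[0,0,0],[0,0,0],2],[[0,0,0],[0,0,0],2]]'
python3 -m pendant '[[[0,0,4],[0,0,0],2],[[0,0,8],[0,0,0],2],[[0,0,12],[0,0,0],2],[[0,0,16],[0,0,0],2],[[0,0,18],[0,0,0],2],[[0,0,18],[0,0,0],2]]'
python3 -m pendant '[[[2,-3.5,0],[0,-0.1,0],2],[[4,-7,0],[0,-0.2,0],2],[[6,-10.5,0],[0,-0.3,0],2],[[8,-14,0],[0,-0.349,0],2],[[10,-17.5,0],[0,-0.349,0],2],[[12,-21,0],[0,-0.349,0],2],[[14,-24.5,0],[0,-0.349,0],2],[[16,-28,0],[0,-0.349,0],2]]'
python3 -m pendant '[[[2,-3.5,0],[0,0,0],2],[[2.5,-4.4,0],[0,0,0],2],[[2.5,-4.4,0],[0,0,0],2],[[2.5,-4.4,0],[0,0,0],2]]'
python3 -c "
from h import *
go(.046,-.056,.03)"
```

```text
time: 21.15
eef_pos: [0.3621, 0.2688, 0.0451]
tcp_rot: [1.0, -0.001, 0.002, -0.0]
contact_force: [0.8, 0.5, -1.4]
width: 0.336
time: 21.48
eef_pos: [0.3613, 0.2694, 0.0448]
tcp_rot: [1.0, -0.0, 0.002, -0.0]
contact_force: [0.0, -0.1, -0.8]
width: 0.338
time: 21.98
eef_pos: [0.3638, 0.2708, 0.2297]
tcp_rot: [1.0, 0.0, 0.006, -0.003]
contact_force: [0.6, -0.1, -1.8]
width: 0.339
time: 22.65
eef_pos: [0.5199, -0.0124, 0.2227]
tcp_rot: [0.985, -0.0, 0.173, -0.0]
contact_force: [0.8, 0.8, -1.9]
width: 0.342
time: 22.98
eef_pos: [0.5445, -0.0548, 0.2222]
tcp_rot: [0.985, -0.001, 0.172, -0.001]
contact_force: [-0.7, 0.7, -2.3]
width: 0.339
delta cm [  0.05  -0.02 -10.81] rot [-0.002 -0.002  0.002] w 0.3386184135875185 F [-0.7  0.7 -2.3] t 22.9833
```

```bash
python3 -m pendant '[[[0,0,-3.5],[0,0,0],2],[[0,0,-7],[0,0,0],2],[[0,0,-10.5],[0,0,0],2],[[0.5,0,-11.9],[0,-0.003,0],2],[[0.9,0,-12.9],[0,-0.003,0],2],[[0.9,0,-12.9],[0,-0.003,0],2],[[0.9,0,-12.9],[0,-0.003,0],2]]'
python3 -c "
from h import *
go(.046,-.056,.0,.0448)"
```

```text
time: 23.57
eef_pos: [0.5536, -0.0529, 0.0944]
tcp_rot: [0.985, 0.001, 0.175, -0.001]
contact_force: [-0.0, 0.5, -1.5]
width: 0.336
delta cm [ 0.09 -0.21 -0.66] rot [-0.001  0.002 -0.002] w 0.33596079790588207 F [-0.   0.5 -1.5] t 23.5667
```

```bash
python3 -m pendant '[[[0.1,-0.1,-0.3],[0,0,0],2],[[0.15,-0.1,-0.5],[0,0,0],2],[[0.15,-0.1,-0.6],[0,0,0],2],[[0.15,-0.1,-0.6],[0,0,0],2]]'
python3 -m pendant '[[[0.03,0,-0.1],[0,0,0],2],[[0.03,0,-0.1],[0,0,0],2],[[0.03,0,-0.1],[0,0,0],2]]'
python3 -c "
from h import *
go(.036,-.056,.0,.0448)"
```

```text
time: 23.9
eef_pos: [0.5564, -0.0557, 0.0896]
tcp_rot: [0.984, -0.0, 0.176, 0.0]
contact_force: [0.3, 0.7, -1.4]
width: 0.337
time: 24.15
eef_pos: [0.557, -0.0559, 0.0888]
tcp_rot: [0.984, -0.0, 0.177, 0.0]
contact_force: [-1.9, 0.7, 3.4]
width: 0.335
delta cm [-1.18  0.09 -0.44] rot [0.    0.006 0.   ] w 0.3351013591620046 F [-1.9  0.7  3.4] t 24.15
```

```bash
python3 -m pendant '[[[-0.3,0.1,-0.11],[0,-0.006,0],2],[[-0.6,0.1,-0.22],[0,-0.006,0],2],[[-0.9,0.1,-0.33],[0,-0.006,0],2],[[-0.9,0.1,-0.33],[0,-0.006,0],2]]'
python3 -m pendant '[[[-0.15,0,-0.05],[0,0,0],2],[[-0.3,0,-0.11],[0,0,0],2],[[-0.3,0,-0.11],[0,0,0],2]]'
python3 -m pendant '[[[-0.1,0,-0.04],[0,0,0],2],[[-0.2,0,-0.07],[0,0,0],2],[[-0.2,0,-0.07],[0,0,0],2]]'
python3 -m pendant '[[[-0.1,0,-0.04],[0,0,0],2],[[-0.15,0,-0.05],[0,0,0],2],[[-0.15,0,-0.05],[0,0,0],2]]'
python3 -c "
from h import *
go(.036,-.056,.0,.0448)"
```

```text
time: 24.48
eef_pos: [0.5495, -0.0557, 0.0865]
tcp_rot: [0.983, -0.0, 0.182, 0.001]
contact_force: [0.2, -0.2, 4.8]
width: 0.34
time: 24.73
eef_pos: [0.5471, -0.0558, 0.0856]
tcp_rot: [0.983, -0.0, 0.182, 0.001]
contact_force: [1.7, -0.1, 4.8]
width: 0.337
time: 24.98
eef_pos: [0.5453, -0.0558, 0.085]
tcp_rot: [0.983, -0.0, 0.182, 0.001]
contact_force: [1.4, 0.0, 5.1]
width: 0.338
time: 25.23
eef_pos: [0.5448, -0.0559, 0.085]
tcp_rot: [0.983, -0.001, 0.183, 0.001]
contact_force: [3.1, 1.9, 5.3]
width: 0.341
delta cm [ 0.03  0.09 -0.06] rot [0.002 0.019 0.002] w 0.34118478639450495 F [3.1 1.9 5.3] t 25.2333
```

```bash
python3 -m pendant '[[[-0.1,0,-0.03],[0,0,0],2],[[-0.1,0,-0.03],[0,0,0],2]]'
python3 -m pendant '[[[0,0,0],[0,0,0],5.5],[[0,0,0],[0,0,0],5.5],[[0,0,0],[0,0,0],5.5],[[0,0,0],[0,0,0],5.5],[[-0.7,0,2],[0,0,0],5.5],[[-2,0,5.5],[0,0,0],5.5],[[-3.4,0,9.4],[0,0,0],5.5],[[-3.4,0,9.4],[0,0,0],5.5]]'
python3 -c "
from h import *
chk(-.056)"
python3 -m pendant '[[[-4,0,3],[0,0,0],6],[[-8,0,6],[0,0,0],6],[[-12,0,9],[0,0,0],6],[[-15,0,10],[0,0,0],6],[[-15,0,10],[0,0,0],6],[[-15,0,10],[0,0,0],6]]'
python3 -c "
from h import *
for y in(.168,.056,-.056,-.168): chk(y,'w5.png')
c,R,t,K=cam('top','top2.png');P=cloud(c,R,t,K)
for nm,(u,v) in dict(small=(172,160),large=(343,153),tin=(142,198),rose=(369,189)).items():
    q=P[v-18:v+18,u-18:u+18].reshape(-1,3);q=q[q[:,2]>.03];print(nm,q.mean(0))
"
```

```text
time: 25.4
eef_pos: [0.5445, -0.056, 0.085]
tcp_rot: [0.983, -0.001, 0.184, 0.001]
contact_force: [4.7, 2.7, 4.5]
width: 0.337
time: 26.07
eef_pos: [0.5081, -0.0558, 0.1829]
tcp_rot: [0.983, 0.0, 0.184, 0.002]
contact_force: [1.4, -0.0, -0.1]
width: 0.645
845 top deck xyz 0.03515366488832198 -0.055928910887142205 0.08506890578174924 ext 0.02411629860545954 0.025749639088401978
disc top h 0.01758293622870151 up-edge 0.06968669862661933
time: 26.62
eef_pos: [0.3541, -0.0547, 0.2768]
tcp_rot: [0.984, -0.001, 0.18, 0.001]
contact_force: [0.3, -1.1, 0.2]
width: 0.704
435 top deck xyz 0.022826405205452923 0.16883095028098155 0.08458695899120593 ext 0.024108153039482987 0.024955259300148913
disc top h 0.016698069879796218 up-edge 0.046304101865264576
442 top deck xyz 0.027934589597519606 0.05732569468348679 0.08477266849994819 ext 0.02479887641109757 0.024464773345974668
disc top h 0.017304831651054578 up-edge 0.05736707271738936
454 top deck xyz 0.03427165749049953 -0.05572652911356993 0.08500831959208471 ext 0.025622638409171648 0.02536882580428406
disc top h 0.01758277466448166 up-edge 0.06834010780064172
476 top deck xyz 0.04028611904983016 -0.16677796519802093 0.08519785198385191 ext 0.0263449360462064 0.02578712425487434
disc top h 0.017824128330759553 up-edge 0.0809332985518237
small [0.57561263 0.3046212  0.11941683]
large [ 0.57864436 -0.30939023  0.12762082]
tin [0.45701404 0.42889455 0.05465082]
rose [ 0.46385062 -0.41565383  0.04069753]
```

View pics/w5.png

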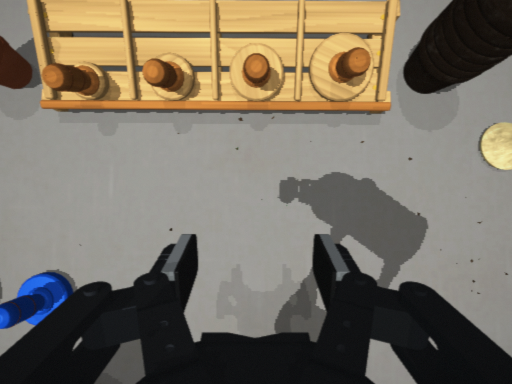

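The final view shows all four tampers upright in their bays against the lip, at (85,80), (167,78), (257,72) and (340,67), growing towards the dark pots. The bystanders have not moved, and the gripper is clear. I'm handing the job in.

```bash
python3 -c "
from bench import bot
print(bot.close_job())"
```

```text
the job is handed in; nothing more can be done
None
```

All four tampers are on the rack in size order, handle up, resting against the lip and released. The job was handed in at about 27 s of the 109 s allowed. It reports no verdict, so this rests on my own last checks.

The small pots stand at the +y end, so the bays run a, b, c, d from +y to -y. These are the positions I measured by wrist camera just after each release, in the deck frame:

| Tamper | x (mm) | y (mm) | Allowed x (mm) |
|---|---|---|---|
| a | 24 | +170 | 20–34 |
| b | 30 | +58 | 26–40 |
| c | 35 | -56 | 32–46 |
| d | 41 | -168 | 38–52 |

- **Flatness:** each disc top reads 17–18 mm above the slats, as it should for an 18 mm disc lying flat. I did not measure the tilt angle separately.
- **Disagreement:** a final look from farther back read x 1–2 mm lower for every tamper (23, 28, 34 and 40 mm). That is within the camera calibration and still inside the limits, but it leaves only 2–3 mm to the lower bound.
- **Bystanders:** the pot stacks and the tin moved less than 1 mm between the first and last pictures. The rose reads about 2 mm different, which is within the measuring error.
- **Forces:** readings at the end of each move stayed below about 14 N, and nothing was knocked over.

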